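# Pack a waffle mould half and a tin into a part-filled shipping box

## Robot

A 7-joint arm with a two-finger parallel gripper is mounted at the origin on the work surface. World frame = base frame: x ahead of the robot, y to its left, z up, the work surface at z = 0. Lengths are in m, angles in rad, forces in N, time in s.
With the tool pointing down it reaches from about 0.4 to 0.875 m from the base axis. Payload 6.5 kg.
Tool frame: the origin (TCP) lies at the very end of the fingers, on their centre line; the grasp point (between the pads) lies 19 mm behind it; z points along the fingers, y is the line along which they close (so a half turn about z gives the same grasp; the last joint's range is limited). The gripper opens to 85 mm and grips with 20 to 120 N. Pads are 22 mm wide; open, the fingers measure 114 mm over their backs; the gripper's body (76 mm by 85 mm) begins 54 mm behind the grasp point. The pads swing forward as they close: fully open they stand 13 mm farther back than shut.
Start: joints at [-1.194, 0.536, -0.004, 1.538, 0.003, 1.067, -0.071], TCP at [0.279, 0.587, 0.231] pointing down, gripper open.
Joint ranges: [-2.7, 2.7], [-0.37, 2.16], [-1.27, 1.26], [0.24, 2.4], [-1.31, 4.45], [0.19, 1.91], [-2.76, 2.76]. Speed limits (rad/s): [2.39, 2.39, 3.14, 3.14, 3.14, 3.14, 3.14].

## Interface

Orientations are given as a unit quaternion [w, x, y, z].
In Python, from rig import monitor, capture, calibration, job gives the robot as it stands.
- The arm moves only by the shell command python3 -m pendant 'ROWS' [FORCE]. ROWS is text: rows parted by semicolons, each of 5 numbers parted by spaces: the shift along the tool's x, y, z each as a share of 500 mm, from -1 to 1, then the turn about the tool's z as a share of pi/4 rad, from -1 to 1, then the opening, from 0 (shut) to 1 (fully open). In form: dx dy dz roll jaw; .... A call has 1 to 5 rows; each row is the pose to reach, as a shift and turn from the pose commanded when the call began, along the tool's axes at that moment; what a row does not reach only later rows make up. A row lasts 1/8 s, in which the tool goes at most 62.5 mm and 10.7 degrees, less where a joint would pass 70% of its speed; a pose out of reach is approached as far as the arm can. A call with a number of a shift or a turn outside -1 to 1 is refused whole. A call with a gripper value outside its range is refused whole. The fingers move at their own pace and stop on an object; FORCE is the grip in N (left out, the last holds). Time passes only in rows, so rows that repeat a pose let the fingers close. It gives the time, the measured TCP pose, the force, the opening and the grip force at its end, in the units of the state.
- monitor.sense(): the state, without advancing time (a new reading comes with each control period).
- capture(name): name is "side" or "top" or "wrist"; returns the picture (384x512x3 uint8, blue, green, red); there is no depth.
- calibration(name): a dict with "K" (3x3 intrinsics, pixels), "extrinsics" (4x4, takes a point from camera to world coordinates); the wrist camera has in their place "T_tool_cam" (4x4, takes a point from camera to tool coordinates, whose origin is the TCP and whose axes are the flange's). Camera axes: x right, y down, z forward; pixel columns grow to the right and rows downward; lengths in m; the calibration is good to about 2 mm. A picture is of the moment at which its call begins: read the wrist's pose just before it. calibration takes no time and is no camera call.
- job.hand_in(): hands the job in; it is judged then, once.
The state is a dict: "time": time; "joints": joint angles; "dq": joint speeds; "joint_efforts": joint torques, N m; "position": TCP position; "eef_rot": TCP orientation; "force": force on the tool from outside, world axes, zero at the start; "ft_torque": the same for the moment, N m; "finger_gap": finger opening in m; "grip_force": force on a finger pad.
Only numpy, scipy, OpenCV 4.12 (cv2) and the standard library are available. Lean on these libraries where they do the work, as an engineer would, in place of code of your own. Each camera call takes 0.05 s, during which the arm holds its last target. There are 200 camera calls.

## Task

Finish packing the open shipping box: take the black mould half from its leaning stand and stand it upright on its long edge in the box, and put the plain round tin in upright too, beside the small carton that is already inside. It only just fits, so shift the small carton over; all three must end standing squarely on the box's floor, set down rather than dropped, and everything else on the table stays where it is.

Things in the scene. Friction and masses are not known exactly. Their poses are not given: they have to be found in the camera images.
- shipbox: open cardboard box, fixed; outside 146 (its x) x 162 (its y) x 65 mm high, walls and floor 6 mm, so inside 134 (x) x 150 (y), 59 mm deep. Origin: centre of the underside, z up. The things to go side by side along its x (carton 46 + mould 22 + tin 62 mm) leave 4 mm to spare
- shipbox_floor (a point): centre of the box's inner floor (6 mm above the table), axes as the box
- carton: small closed cardboard carton with a pale paper band, standing loose in the shipping box, 46 (its x) x 120 (its y) x 70 mm high, roughly in the middle and a little askew, 0.4 to 0.8 kg. Origin: centre of its underside, z up
- mould: black cast plate with two round cavities in its +x face: 22 mm thick (x, -11 to +11), 130 long (y), 110 high (z), about 0.5 kg. Origin: centre of its lower long edge; z runs up the plate. At first it leans in the stand, top 32 deg (0.56 rad) off vertical towards the robot, upper edge free to grip across the thickness. Packed: z vertical (same edge down), long side along the box's y
- stand: fixed steel stand under the mould, base 130 (x) x 136 (y) x 8 mm; origin: centre of the base's underside. A ledge and two back rails (14 mm wide, 50 mm either side of the middle) carry the mould's underside up to 66 mm of its height; its middle and upper 44 mm are free on both faces
- tin: plain round steel tin with a stepped lid, 62 mm diameter, 90 mm high (lid 54 mm diameter in the top 2 mm), about 0.35 kg, standing upright on the table. Origin: centre of its underside, z up
- can: bystander: square steel can with a small black cap, 56 x 56 x 100 mm, standing. Origin: centre of the underside
- tub: bystander: low grey round tub with a white lid, 76 mm diameter, 50 mm high. Origin: centre of the underside
- brush: bystander: brush lying on the table beyond the box. Origin: under its middle
- scraper: bystander: spatula lying on the table at the robot's right. Origin: under its middle
- spare: bystander: closed cardboard box 100 x 70 x 45 mm at the robot's left. Origin: centre of the underside
Mind the look-alikes: they are no part of the job. What is shaped like the carton but pink is not meant.

How it is judged:
By the outcome, as a careful person would: the job done as asked, in the order asked, and still so for the second after the job is handed in, with the robot touching nothing.
It also fails if it takes over 64 s, if anything falls off the work surface, if the arm or the gripper's body presses on something with over 40 N, if the wrist force passes 120 N, or if a joint passes its speed limit or range.

## Working session

There is one attempt and no reset: what is moved stays moved. The work goes in short steps, Python scripts to look and compute and a shell command to move; the robot and the scene stay as the last step left them, time stands still between calls to the robot, and variables do not carry over. Pictures are saved under pics/ and viewed, at most 10 in all, crops included, and the job is handed in when it is done.

```bash
mkdir -p pics; ls
python3 - <<'E'
from rig import monitor,capture,calibration
import cv2,numpy as np
np.set_printoptions(precision=4,suppress=True)
s=monitor.sense(); print(s)
for n in("side","top"):
    cv2.imwrite(f"pics/{n}0.png",cv2.resize(capture(n),(800,600),interpolation=cv2.INTER_CUBIC))
for n in("side","top","wrist"): print(calibration(n))
E
```

```text
pics
{'time': 0.0, 'joints': array([-1.1942,  0.5372, -0.0044,  1.5388,  0.0026,  1.0673, -0.0712]), 'dq': array([ 0.0004, -0.0004,  0.0016, -0.0015,  0.0018,  0.0003, -0.0006]), 'joint_efforts': array([  0.0006, -58.3413,   1.0487, -25.9114,   0.0123,   0.0096,
        -0.    ]), 'position': array([0.2782, 0.5868, 0.2304]), 'eef_rot': array([-0.0001,  0.2196,  0.9756, -0.0009]), 'force': array([-0.1594, -0.3775, -0.548 ]), 'ft_torque': array([-0.0024,  0.0181,  0.0553]), 'grip_force': 0.0, 'finger_gap': 0.08532900173274686}
{'K': array([[388.1259,   0.    , 254.2345],
       [  0.    , 388.1259, 191.0832],
       [  0.    ,   0.    ,   1.    ]]), 'extrinsics': array([[ 0.9439, -0.1911,  0.2694,  0.1809],
       [-0.3303, -0.5543,  0.764 , -0.9363],
       [ 0.0034, -0.8101, -0.5863,  0.8255],
       [ 0.    ,  0.    ,  0.    ,  1.    ]])}
{'K': array([[358.9086,   0.    , 252.4857],
       [  0.    , 358.9086, 188.1186],
       [  0.    ,   0.    ,   1.    ]]), 'extrinsics': array([[-0.021 , -0.9801,  0.1972,  0.3247],
       [-0.9998,  0.0208, -0.0035,  0.0476],
       [-0.0006, -0.1972, -0.9804,  1.0758],
       [ 0.    ,  0.    ,  0.    ,  1.    ]])}
{'K': array([[299.6487,   0.    , 255.7501],
       [  0.    , 299.6487, 187.8387],
       [  0.    ,   0.    ,   1.    ]]), 'T_tool_cam': array([[-0.0001, -0.9514, -0.308 ,  0.0797],
       [ 1.    ,  0.0001, -0.0007, -0.0002],
       [ 0.0007, -0.308 ,  0.9514, -0.1433],
       [ 0.    ,  0.    ,  0.    ,  1.    ]])}
```

View pics/top0.png

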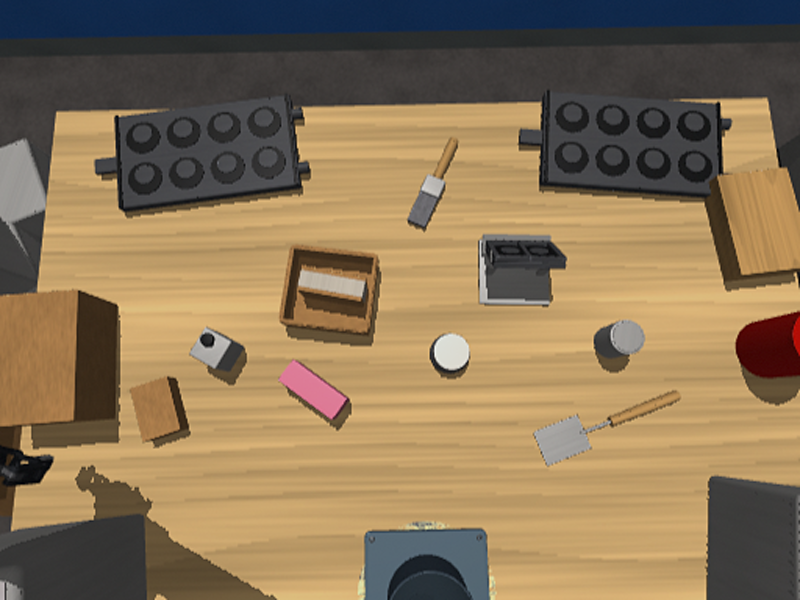

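View pics/side0.png

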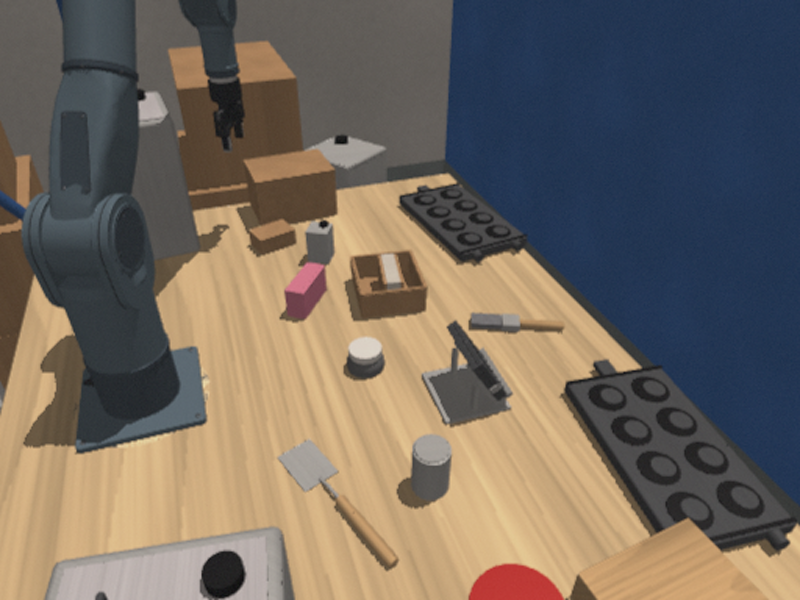

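Top view (800 px): the box's rim corners are about (289,246), (380,257), (373,335) and (281,325), with the banded carton inside at (333,284). The mould lies over the stand at (525,252), the tin's lid is at (627,335), and the pink decoy is at (314,390). The side view confirms the mould's top leans towards the robot.

```bash
cat > h.py <<'E'
import numpy as np,cv2
from rig import monitor,capture,calibration
from scipy.spatial.transform import Rotation as R
np.set_printoptions(precision=4,suppress=True)
def rot(q): return R.from_quat([q[1],q[2],q[3],q[0]]).as_matrix()
def cam(n,s=None):
    c=calibration(n)
    if n!="wrist": return c["K"],c["extrinsics"]
    T=np.eye(4);T[:3,:3]=rot(s["eef_rot"]);T[:3,3]=s["position"]
    return c["K"],T@c["T_tool_cam"]
def px2w(K,T,uv,z,scale=1.0):
    uv=np.atleast_2d(uv)/scale
    d=(T[:3,:3]@np.linalg.inv(K)@np.c_[uv,np.ones(len(uv))].T).T
    return T[:3,3]+d*((z-T[2,3])/d[:,2])[:,None]
def w2px(K,T,P):
    p=(np.atleast_2d(P)-T[:3,3])@T[:3,:3]; q=p@K.T; return q[:,:2]/q[:,2:]
def togo(target,yaw=None):
    """shift in tool axes, units of 500mm, from the measured pose; yaw = wanted world angle of tool y (mod pi)"""
    s=monitor.sense();M=rot(s["eef_rot"])
    print("t",s["time"],"pos",s["position"],"yawY",np.degrees(np.arctan2(M[1,1],M[0,1])))
    print("rows d",M.T@(np.array(target)-s["position"])/0.5)
    if yaw is not None:
        d=np.radians(yaw)-np.arctan2(M[1,1],M[0,1]); d=(d+np.pi/2)%np.pi-np.pi/2
        print("roll",-d/(np.pi/4),"q7",s["joints"][6])
E
python3 - <<'E'
from h import *
K,T=cam("top");S=800/512
print("box",px2w(K,T,[(289,246),(380,257),(373,335),(281,325)],.065,S))
print("carton",px2w(K,T,[(301,267),(367,279),(363,301),(298,290)],.076,S))
print("stand",px2w(K,T,[(482,236),(480,304),(551,304)],.008,S))
print("mouldtop",px2w(K,T,[(488,265),(566,267)],.1,S))
print("tin",px2w(K,T,[(627,336)],.09,S))
print("tub",px2w(K,T,[(450,353)],.05,S), "can",px2w(K,T,[(210,345)],.1,S))
b=px2w(K,T,[(289,246),(380,257),(373,335),(281,325)],.065,S).mean(0)
togo([b[0]-0.08,b[1],0.33],90)
togo([b[0]-0.08,b[1],0.33],80)
E
```

```text
box [[0.6237 0.2394 0.065 ]
 [0.5988 0.0695 0.065 ]
 [0.453  0.0845 0.065 ]
 [0.4748 0.2515 0.065 ]]
carton [[0.5799 0.2146 0.076 ]
 [0.5548 0.0937 0.076 ]
 [0.514  0.1014 0.076 ]
 [0.5369 0.2196 0.076 ]]
stand [[ 0.653  -0.1322  0.008 ]
 [ 0.5162 -0.1212  0.008 ]
 [ 0.5133 -0.2585  0.008 ]]
mouldtop [[ 0.5704 -0.1246  0.1   ]
 [ 0.5637 -0.2642  0.1   ]]
tin [[ 0.4386 -0.3648  0.09  ]]
tub [[ 0.4189 -0.0551  0.05  ]] can [[0.437  0.3676 0.1   ]]
t 0.1 pos [0.2783 0.5868 0.2305] yawY 64.63330936110147
rows d [-0.6887 -0.6157 -0.198 ]
roll -0.563704236419967 q7 -0.071184018558581
t 0.1 pos [0.2783 0.5868 0.2305] yawY 64.63330936110147
rows d [-0.6887 -0.6157 -0.198 ]
roll -0.3414820141977451 q7 -0.071184018558581
```

```bash
python3 -m pendant '-0.69 -0.61 -0.2 -0.38 1; -0.69 -0.61 -0.2 -0.38 1; -0.69 -0.61 -0.2 -0.38 1; -0.69 -0.61 -0.2 -0.38 1; -0.69 -0.61 -0.2 -0.38 1' && python3 -c "
from h import *
togo([.458,.161,.33],82)"
```

```text
time: 0.72
position: [0.399, 0.3044, 0.2978]
eef_rot: [-0.0, 0.072, 0.997, -0.0]
force: [0.8, 0.1, 0.4]
finger_gap: 0.0852
grip_force: 0.0
t 0.725 pos [0.399  0.3044 0.2978] yawY 81.72444232513523
rows d [-0.158  -0.2668 -0.0643]
roll -0.006123503885883796 q7 0.6886521363257392
```

```bash
python3 -m pendant '-0.16 -0.27 -0.06 0 1; -0.16 -0.27 -0.06 0 1; -0.16 -0.27 -0.06 0 1; -0.16 -0.27 -0.06 0 1; -0.16 -0.27 -0.06 0 1'
python3 - <<'E'
from h import *
s=monitor.sense();im=capture("wrist");np.save("w1.npy",im)
K,T=cam("wrist",s);np.savez("w1cam.npz",K=K,T=T);print(s["position"],s["joints"])
cv2.imwrite("pics/w1.png",cv2.resize(im,(800,600),interpolation=cv2.INTER_CUBIC))
E
```

```text
time: 1.35
position: [0.4577, 0.1622, 0.3272]
eef_rot: [-0.0, 0.072, 0.997, 0.0]
force: [0.0, 0.5, -0.4]
finger_gap: 0.0854
grip_force: 0.0
[0.4577 0.1622 0.3272] [-0.5457  0.1511  0.1269  1.8482 -0.0215  1.1443  1.0161]
```

View pics/w1.png

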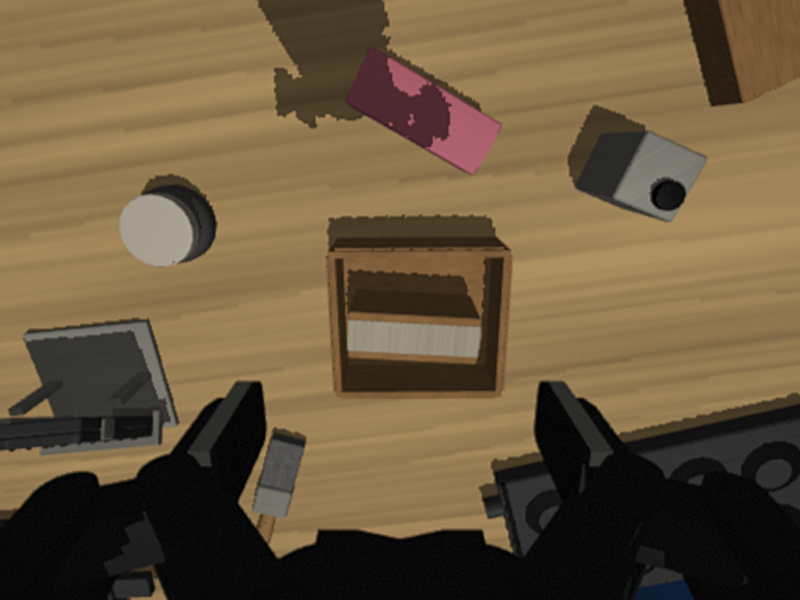

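The wrist view has the robot at the top. The box's rim corners are at (328,251), (512,251), (501,397) and (337,397). The carton's top runs (347,316), (481,322), (478,363), (346,356), with a free strip on both sides.

```bash
cat >> h.py <<'E'
from scipy.optimize import least_squares
def fit(K,T,model,uv,S,x0):
    """model: Nx3 local points; pose (x,y,yaw) on given z"""
    model=np.array(model,float);uv=np.array(uv)/S
    def P(p):
        c,s=np.cos(p[2]),np.sin(p[2]); return model@np.array([[c,s,0],[-s,c,0],[0,0,1]])+[p[0],p[1],0]
    r=least_squares(lambda p:(w2px(K,T,P(p))-uv).ravel(),x0,x_scale=[.01,.01,.1])
    print("pose",r.x[:2],"yaw",np.degrees(r.x[2]),"res px",r.fun); return r.x
E
python3 - <<'E'
from h import *
c=np.load("w1cam.npz");K,T=c["K"],c["T"];S=800/512
# image up=-x, image left=-y
b=lambda x,y,z:[(-x,-y,z),(-x,y,z),(x,y,z),(x,-y,z)]
p=fit(K,T,b(.073,.081,.065),[(328,251),(512,251),(501,397),(337,397)],S,[.54,.16,-.14])
q=fit(K,T,b(.023,.06,.076),[(347,316),(481,322),(478,363),(346,356)],S,[.54,.16,-.2])
print(px2w(K,T,[(24,335),(148,320),(177,425)],.008,S), "tub",px2w(K,T,[(158,230)],.05,S))
Kt,Tt=cam("top")
fit(Kt,Tt,[(.073,.081,.065),(.073,-.081,.065),(-.073,-.081,.065),(-.073,.081,.065)],[(289,246),(380,257),(373,335),(281,325)],S,[.54,.16,-.14])
cs,sn=np.cos(p[2]),np.sin(p[2]);print("carton in box",np.array([[cs,sn],[-sn,cs]])@(q[:2]-p[:2]))
E
```

```text
pose [0.5443 0.1682] yaw -8.038691269215736 res px [ 0.4168  0.2047 -0.0916 -0.1584  0.2391 -0.1633 -0.5996  0.1203]
pose [0.5506 0.1611] yaw -11.091593170409713 res px [ 0.563  -1.9097  0.0337 -1.7379 -1.3126  1.5273  0.6906  2.2481]
[[ 0.5153 -0.252   0.008 ]
 [ 0.5177 -0.1156  0.008 ]
 [ 0.6464 -0.1221  0.008 ]] tub [[ 0.4222 -0.0537  0.05  ]]
pose [0.5374 0.1611] yaw -6.678132858159994 res px [ 2.1265  1.3818 -0.9351 -0.5529 -1.6588 -0.849   0.5082  0.149 ]
carton in box [ 0.0073 -0.0061]
```

Run:
```python
from h import *
def W(p,m):
    c,s=np.cos(p[2]),np.sin(p[2]); return np.array(m)@np.array([[c,s,0],[-s,c,0],[0,0,1]])+[p[0],p[1],0]
m=[(-.073,-.081,.065),(-.073,.081,.065),(.073,.081,.065),(.073,-.081,.065)]
p=[.5443,.1682,-.1403]
out=[]
im=[cv2.imread(f"pics/{n}0.png") for n in("top","side")]
for n,i,(x0,y0) in zip(("top","side"),im,((270,230),(335,235))):
    K,T=cam(n);z=4
    c=cv2.resize(i[y0:y0+120,x0:x0+100],None,fx=z,fy=z,interpolation=cv2.INTER_CUBIC)
    uv=(w2px(K,T,W(p,m))*800/512-[x0,y0])*z
    cv2.polylines(c,[uv.astype(np.int32)],True,(0,0,255),1)
    out.append(c)
cv2.imwrite("pics/ov.png",np.hstack(out))
```

```text
(no output)
```

View pics/ov.png

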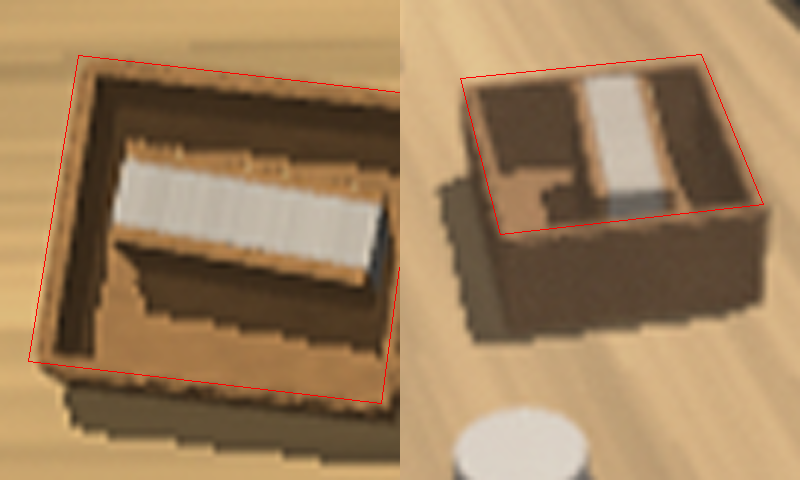

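Against the top and side views the wrist-fitted rim is offset about 2–5 mm. I take the box at roughly (0.5425, 0.165), yaw -8°. That is good enough for the first push, and contact will refine it.

```bash
python3 -c "
from h import *
togo([.500,.171,.018],82)"
```

```text
t 1.4 pos [0.4576 0.1627 0.3272] yawY 81.8480887315182
rows d [-0.0823  0.0285  0.6182]
roll -0.0033758059662620725 q7 1.0162385961053286
```

```bash
python3 -m pendant '-0.08 0.028 0.1 0 1; -0.082 0.028 0.22 0 1; -0.082 0.028 0.34 0 1;-0.082 0.028 0.43 0 1; -0.082 0.028 0.43 0 1' && python3 -m pendant '0 0 0.07 0 1; 0 0 0.13 0 1; 0 0 0.185 0 1; 0 0 0.185 0 1'
python3 - <<'E'
from h import *
togo([.500,.171,.018],82)
s=monitor.sense();im=capture("wrist");K,T=cam("wrist",s);np.savez("w2cam.npz",K=K,T=T)
cv2.imwrite("pics/w2.png",cv2.resize(im,(800,600),interpolation=cv2.INTER_CUBIC))
E
```

```text
time: 2.02
position: [0.4976, 0.1697, 0.1096]
eef_rot: [-0.004, 0.071, 0.997, -0.002]
force: [-0.5, 0.1, -0.1]
finger_gap: 0.0852
grip_force: 0.0
time: 2.52
position: [0.5007, 0.1702, 0.0205]
eef_rot: [-0.0, 0.072, 0.997, 0.0]
force: [0.0, 0.5, 0.5]
finger_gap: 0.0853
grip_force: 0.0
t 2.525 pos [0.5007 0.1702 0.0205] yawY 81.79717403268128
rows d [0.0017 0.0013 0.005 ]
roll -0.004507243718193572 q7 1.1098794789569952
```

View pics/w2.png

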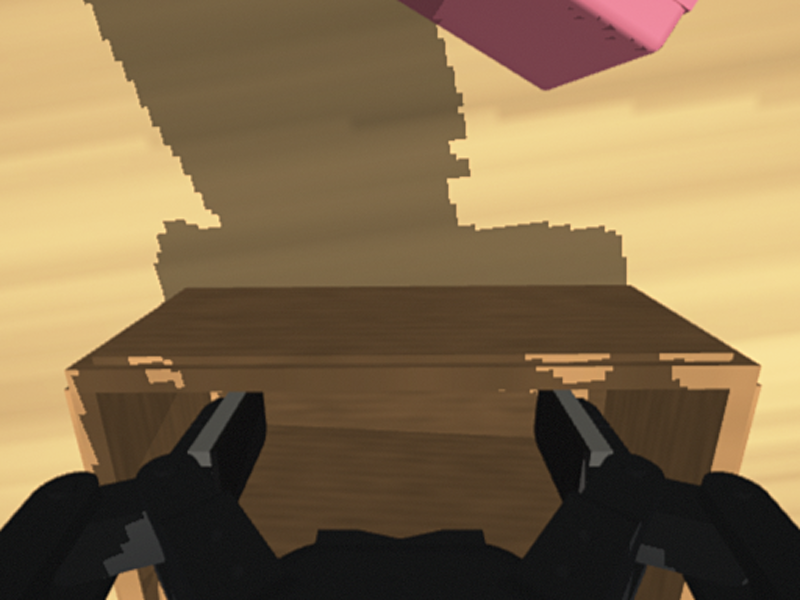

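The open fingers are inside the box, clear of everything. The near wall's outer rim corners are at (67,370) and (760,366).

Run:
```python
from h import *
c=np.load("w2cam.npz");K,T=c["K"],c["T"];S=800/512
p=px2w(K,T,[(67,370),(760,366)],.065,S);d=p[1]-p[0];print(p,np.linalg.norm(d),np.degrees(np.arctan2(d[1],d[0])))
e=d/np.linalg.norm(d);print("box centre",p.mean(0)+.073*np.array([e[1],-e[0],0]))
q=px2w(K,T,[(186,288),(630,286)],0,S);d=q[1]-q[0];print(q,np.linalg.norm(d));e=d/np.linalg.norm(d);print("centre",q.mean(0)+.073*np.array([e[1],-e[0],0]))
```

```text
[[0.4611 0.0971 0.065 ]
 [0.4831 0.2577 0.065 ]] 0.16207117662246334 82.16860899340365
box centre [0.5444 0.1675 0.065 ]
[[0.461  0.0968 0.    ]
 [0.4834 0.2577 0.    ]] 0.16254919804086637
centre [0.5445 0.1672 0.    ]
```

```bash
python3 -m pendant '-0.015 0 0.005 0 1; -0.03 0 0.005 0 1; -0.04 0 0.005 0 1; -0.05 0 0.005 0 1; -0.06 0 0.005 0 1' && python3 -m pendant '-0.01 0 0 0 1; -0.02 0 0 0 1; -0.028 0 0 0 1; -0.036 0 0 0 1; -0.036 0 0 0 1'
```

```text
time: 3.2
position: [0.5279, 0.1653, 0.0175]
eef_rot: [-0.003, 0.072, 0.997, -0.0]
force: [-10.0, 1.4, 7.5]
finger_gap: 0.0854
grip_force: 2.7
time: 3.82
position: [0.5468, 0.1627, 0.0175]
eef_rot: [-0.002, 0.072, 0.997, -0.0]
force: [-5.6, 0.1, 3.5]
finger_gap: 0.0854
grip_force: 1.9
```

```bash
for i in 1; do python3 -m pendant '-0.006 0 0 0 1; -0.008 0 0 0 1; -0.008 0 0 0 1'; done; python3 -m pendant '-0.003 0 0 0 1; -0.004 0 0 0 1; -0.004 0 0 0 1'
```

```text
time: 4.2
position: [0.5505, 0.1621, 0.0174]
eef_rot: [-0.002, 0.072, 0.997, -0.0]
force: [-5.5, -0.3, 3.0]
finger_gap: 0.0855
grip_force: 2.1
time: 4.58
position: [0.5514, 0.162, 0.0173]
eef_rot: [-0.003, 0.072, 0.997, -0.0]
force: [-9.0, 0.9, 5.2]
finger_gap: 0.0858
grip_force: 2.3
```

```bash
python3 -m pendant '-0.002 0 0 0 1; -0.004 0 0 0 1; -0.004 0 0 0 1'
```

```text
time: 4.95
position: [0.5514, 0.1619, 0.017]
eef_rot: [-0.005, 0.071, 0.997, -0.001]
force: [-15.3, 1.1, 8.4]
finger_gap: 0.0852
grip_force: 1.7
```

```bash
python3 -m pendant '0.01 0 0 0 1; 0.03 0 0 0 1; 0.03 0 -0.1 0 1; 0.04 0 -0.2 0 1; 0.06 0 -0.3 0 1' && python3 -m pendant '0.06 0 -0.12 0 1; 0.06 0 -0.12 0 1; 0.06 0 -0.12 0 1'
python3 - <<'E'
from h import *
s=monitor.sense();im=capture("wrist");K,T=cam("wrist",s);np.savez("w3cam.npz",K=K,T=T);print(s["position"])
p=w2px(K,T,[[.5444,.1674,.065]])[0];x0,y0=int(max(p[0]-100,0)),int(max(p[1]-75,0));print(x0,y0)
cv2.imwrite("pics/w3.png",cv2.resize(im[y0:y0+150,x0:x0+200],(800,600),interpolation=cv2.INTER_CUBIC))
E
```

```text
time: 5.58
position: [0.5274, 0.1654, 0.1697]
eef_rot: [0.001, 0.073, 0.997, 0.0]
force: [-0.5, 0.8, 0.1]
finger_gap: 0.0853
grip_force: 0.0
time: 5.95
position: [0.4973, 0.1699, 0.2281]
eef_rot: [0.001, 0.072, 0.997, 0.0]
force: [0.9, -0.1, -0.5]
finger_gap: 0.0855
grip_force: 0.0
[0.4973 0.1699 0.2281]
159 136
```

View pics/w3.png

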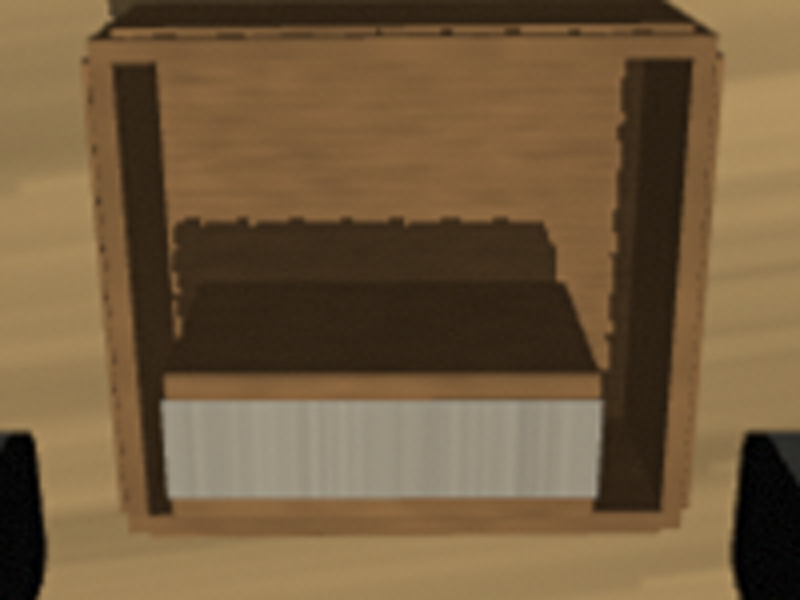

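The carton now stands square against the far wall; its near top edge runs (163,374)–(601,371). The box's rim corners are at (88,38), (718,38), (682,528) and (130,530).

Run:
```python
from h import *
c=np.load("w3cam.npz");K,T=c["K"],c["T"]
f=lambda l:np.array(l)/4+[159,136]
b=lambda x,y,z:[(-x,-y,z),(-x,y,z),(x,y,z),(x,-y,z)]
p=fit(K,T,b(.073,.081,.065),f([(88,38),(718,38),(682,529),(130,531)]),1,[.54,.16,-.14])
cs,sn=np.cos(p[2]),np.sin(p[2]);M=np.array([[cs,sn],[-sn,cs]])
print((px2w(K,T,f([(163,374),(601,371)]),.076)[:,:2]-p[:2])@M.T)
print((px2w(K,T,f([(113,64),(692,60)]),.065)[:,:2]-p[:2])@M.T)
print((px2w(K,T,f([(160,215),(620,215)]),.006)[:,:2]-p[:2])@M.T)
print("tcp",M@(np.array([.5514,.1619])-p[:2]))
# views for stand: stand from earlier w1
c=np.load("w1cam.npz");S=800/512
fit(c["K"],c["T"],[(-.065,-.068,.008),(-.065,.068,.008),(.065,.068,.008)],[(24,335),(148,320),(177,425)],S,[.58,-.19,0])
togo([.47,-.19,.33],90)
```

```text
pose [0.5443 0.1678] yaw -7.963589167974706 res px [ 0.1822  0.3132  0.3882 -0.57   -0.5661  0.0642 -0.0879  0.2575]
[[ 0.0165 -0.0656]
 [ 0.0162  0.0531]]
[[-0.0665 -0.0753]
 [-0.0667  0.0744]]
[[-0.0058 -0.0776]
 [-0.0049  0.0701]]
tcp [ 0.0078 -0.0049]
pose [ 0.5809 -0.1865] yaw -1.770243899984104 res px [-0.5634 -0.7803 -0.4769  0.2736  1.1177  0.6574]
t 6.0 pos [0.497  0.1696 0.2271] yawY 81.7116339335896
rows d [-0.0503 -0.7195 -0.2056]
roll -0.18418591258689798 q7 1.059652050001953
```

Run:
```python
from h import *
c=np.load("w3cam.npz");K,T=c["K"],c["T"]
f=lambda l:np.array(l)/4+[159,136]
p=[.5443,.1678,np.radians(-7.96)]
cs,sn=np.cos(p[2]),np.sin(p[2]);M=np.array([[cs,sn],[-sn,cs]])
for z in (.076,):
  print((px2w(K,T,f([(380,374),(380,399),(380,498),(380,515),(380,530)]),z)[:,:2]-p[:2])@M.T)
print("base",(px2w(K,T,f([(200,283),(560,283)]),.006)[:,:2]-p[:2])@M.T)
Q=np.c_[(np.array([[.021,.0],[.067,.0],[.021,.0]])@M)+p[:2],[.076,.076,.006]]
print((w2px(K,T,Q)-[159,136])*4)
```

```text
[[ 0.0168 -0.0068]
 [ 0.0244 -0.0068]
 [ 0.0552 -0.007 ]
 [ 0.0607 -0.0071]
 [ 0.0656 -0.0071]]
base [[ 0.0178 -0.066 ]
 [ 0.0184  0.0518]]
[[404.902  387.7616]
 [405.0645 534.1266]
 [401.7883 291.1404]]
```

The carton still stands about 4 mm off the far wall. The knuckles had pressed on its top edge, as the upward force showed. I'll push again with the fingers higher and half closed.

```bash
cat >> h.py <<'E'
def B(x,y,p=(.5443,.1677,np.radians(-7.96))):
    c,s=np.cos(p[2]),np.sin(p[2]); return np.array([p[0]+c*x-s*y,p[1]+s*x+c*y])
def Binv(w,p=(.5443,.1677,np.radians(-7.96))):
    c,s=np.cos(p[2]),np.sin(p[2]); d=np.array(w[:2])-p[:2]; return np.array([c*d[0]+s*d[1],-s*d[0]+c*d[1]])
E
python3 -c "
from h import *
togo([*B(-.017,-.006),.032],82.04)"
```

```text
t 6.0 pos [0.497  0.1696 0.2271] yawY 81.7116339335896
rows d [-0.0602 -0.0022  0.3902]
roll -0.007297023698009362 q7 1.059652050001953
```

```bash
python3 -m pendant '-0.04 0 0.1 -0.007 0.5; -0.06 -0.002 0.2 -0.007 0.5; -0.06 -0.002 0.3 -0.007 0.5; -0.06 -0.002 0.39 -0.007 0.5; -0.06 -0.002 0.39 -0.007 0.5' && python3 -m pendant '-0.02 0 0 0 0.5; -0.035 0 0 0 0.5; -0.042 0 0 0 0.5;-0.048 0 0 0 0.5; -0.048 0 0 0 0.5'
```

```text
time: 6.62
position: [0.523, 0.1628, 0.0284]
eef_rot: [-0.004, 0.07, 0.998, -0.002]
force: [-0.5, -0.0, 0.1]
finger_gap: 0.043
grip_force: 0.0
time: 7.25
position: [0.5496, 0.1617, 0.0329]
eef_rot: [-0.001, 0.069, 0.998, 0.0]
force: [-4.7, 1.3, 4.1]
finger_gap: 0.0426
grip_force: 0.0
```

```bash
python3 -m pendant '-0.004 0 0 0 0.5; -0.006 0 0 0 0.5; -0.006 0 0 0 0.5'; python3 -m pendant '-0.002 0 0 0 0.5; -0.004 0 0 0 0.5; -0.004 0 0 0 0.5';  python3 -m pendant '-0.002 0 0 0 0.5; -0.004 0 0 0 0.5; -0.004 0 0 0 0.5'
```

```text
time: 7.62
position: [0.5506, 0.1616, 0.0331]
eef_rot: [-0.002, 0.069, 0.998, -0.0]
force: [-11.2, 1.1, 15.1]
finger_gap: 0.0425
grip_force: 0.6
time: 8.0
position: [0.5508, 0.1615, 0.0332]
eef_rot: [-0.004, 0.069, 0.998, -0.0]
force: [-18.3, 1.0, 22.6]
finger_gap: 0.0424
grip_force: 1.9
time: 8.38
position: [0.552, 0.1614, 0.0331]
eef_rot: [-0.005, 0.069, 0.998, -0.0]
force: [-18.4, 1.7, 22.6]
finger_gap: 0.0428
grip_force: 3.3
```

The upward force suggests the carton is tipping against the pads, so floor friction is high. I'll retreat and push low with shut fingers.

```bash
python3 -m pendant '0.02 0 0 0 0.3; 0.05 0 0 0 0; 0.05 0 0.02 0 0; 0.05 0 0.043 0 0; 0.05 0 0.043 0 0' && python3 -m pendant '-0.02 0 0 0 0; -0.028 0 0 0 0; -0.034 0 0 0 0;-0.038 0 0 0 0; -0.038 0 0 0 0'; python3 -m pendant '-0.002 0 0 0 0; -0.004 0 0 0 0; -0.004 0 0 0 0';python3 -m pendant '-0.002 0 0 0 0; -0.004 0 0 0 0; -0.004 0 0 0 0'; python3 -c "
from h import *
print(Binv(monitor.sense()['position']))"
```

```text
time: 9.0
position: [0.5319, 0.1633, 0.0097]
eef_rot: [-0.001, 0.069, 0.998, -0.001]
force: [-0.6, 0.1, 0.9]
finger_gap: -0.0
grip_force: 0.0
time: 9.62
position: [0.5481, 0.1615, 0.0106]
eef_rot: [-0.003, 0.069, 0.998, -0.0]
force: [-8.4, 1.9, 4.9]
finger_gap: 0.0002
grip_force: 0.0
time: 10.0
position: [0.5479, 0.1615, 0.0102]
eef_rot: [-0.005, 0.069, 0.998, -0.001]
force: [-14.2, 2.0, 7.1]
finger_gap: 0.0001
grip_force: 0.0
time: 10.38
position: [0.5477, 0.1616, 0.0096]
eef_rot: [-0.007, 0.068, 0.998, -0.001]
force: [-19.1, 2.7, 7.4]
finger_gap: -0.0003
grip_force: 0.0
[ 0.0042 -0.0056]
```

The TCP pitched back under load, so the wide knuckles are touching the carton's top edge. I'll raise the shut fingers so only their slim part touches.

```bash
python3 -m pendant '0.03 0 0 0 0; 0.05 0 -0.02 0 0; 0.05 0 -0.044 0 0; 0.05 0 -0.044 0 0; 0.025 0 -0.044 0 0' && python3 -m pendant '-0.006 0 0 0 0; -0.012 0 0 0 0; -0.016 0 0 0 0;-0.02 0 0 0 0; -0.02 0 0 0 0'; python3 -m pendant '-0.003 0 0 0 0; -0.006 0 0 0 0; -0.006 0 0 0 0';python3 -m pendant '-0.002 0 0 0 0; -0.004 0 0 0 0; -0.004 0 0 0 0'; python3 -c "
from h import *
print(Binv(monitor.sense()['position']))"
```

```text
time: 11.0
position: [0.5433, 0.1625, 0.0334]
eef_rot: [0.0, 0.069, 0.998, 0.0]
force: [-0.9, -0.1, -0.3]
finger_gap: -0.0001
grip_force: 0.0
time: 11.62
position: [0.5519, 0.1611, 0.0327]
eef_rot: [-0.001, 0.069, 0.998, -0.0]
force: [-4.3, 0.3, -0.1]
finger_gap: -0.0
grip_force: 0.0
time: 12.0
position: [0.5518, 0.1611, 0.0323]
eef_rot: [-0.004, 0.069, 0.998, -0.001]
force: [-11.7, 1.6, 6.3]
finger_gap: -0.0002
grip_force: 0.0
time: 12.38
position: [0.5517, 0.1612, 0.032]
eef_rot: [-0.006, 0.068, 0.998, -0.001]
force: [-17.5, 2.3, 9.7]
finger_gap: -0.0001
grip_force: 0.0
[ 0.0082 -0.0055]
```

```bash
python3 -m pendant '0.01 0 0 0 0; 0.03 0 0 0 0; 0.04 0 -0.1 0 0; 0.07 0 -0.2 0 0; 0.1 0 -0.3 0 1' && python3 -m pendant '0.02 0 -0.09 0 1; 0.02 0 -0.09 0 1; 0.02 0 -0.09 0 1'
python3 - <<'E'
from h import *
s=monitor.sense();im=capture("wrist");K,T=cam("wrist",s);np.savez("w4cam.npz",K=K,T=T);print(s["position"])
p=w2px(K,T,[[.5444,.1674,.065]])[0];x0,y0=int(max(p[0]-100,0)),int(max(p[1]-75,0));print(x0,y0)
cv2.imwrite("pics/w4.png",cv2.resize(im[y0:y0+150,x0:x0+200],(800,600),interpolation=cv2.INTER_CUBIC))
def c4(x):return [[x-.023,-.066,.076],[x-.023,.054,.076],[x+.023,.054,.076],[x+.023,-.066,.076],[x-.023,-.066,.006]]
for x in(.040,.044): print(x,[list(np.round((w2px(K,T,[[*B(a,b),z]])[0]-[x0,y0])*4)) for a,b,z in c4(x)])
E
```

```text
time: 13.0
position: [0.5087, 0.1672, 0.1851]
eef_rot: [0.001, 0.07, 0.998, 0.0]
force: [0.3, 0.3, 0.4]
finger_gap: 0.017
grip_force: 0.0
time: 13.38
position: [0.4985, 0.1684, 0.2279]
eef_rot: [0.0, 0.07, 0.998, 0.0]
force: [-0.3, 0.9, -1.3]
finger_gap: 0.072
grip_force: 0.0
[0.4985 0.1684 0.2279]
160 135
0.04 [[np.float64(161.0), np.float64(375.0)], [np.float64(604.0), np.float64(375.0)], [np.float64(595.0), np.float64(522.0)], [np.float64(170.0), np.float64(523.0)], [np.float64(199.0), np.float64(281.0)]]
0.044 [[np.float64(162.0), np.float64(388.0)], [np.float64(603.0), np.float64(388.0)], [np.float64(594.0), np.float64(535.0)], [np.float64(171.0), np.float64(535.0)], [np.float64(199.0), np.float64(292.0)]]
```

View pics/w4.png

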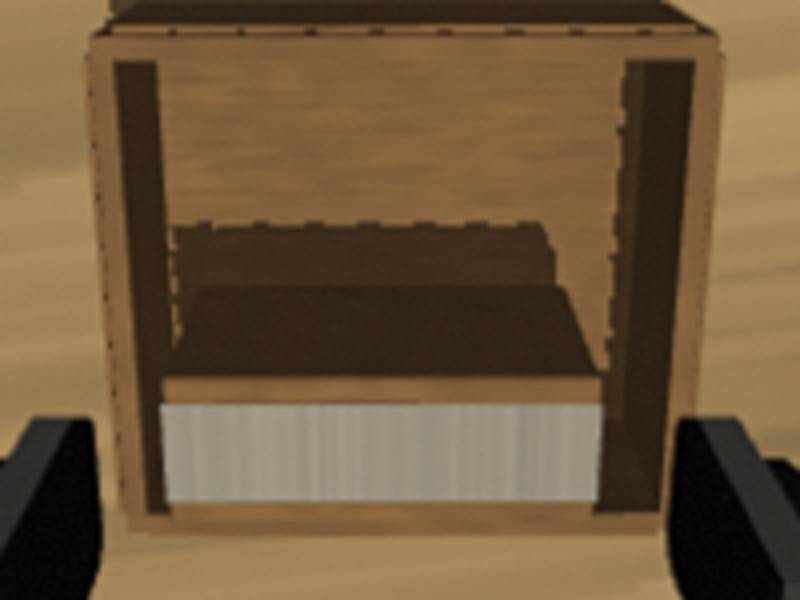

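Near edge at y≈376 means the carton's centre is still at box x≈0.040, 3.5–4 mm short. High contact leans its top on the wall instead of sliding its foot. I'll turn the gripper 90°, grip the carton's top across x and carry it the last few mm.

```bash
python3 -c "
from h import *
togo([*B(.040,-.006),.12],-7.96)"
```

```text
t 13.425 pos [0.4981 0.1682 0.2273] yawY 82.02401001638694
rows d [-0.1718 -0.0001  0.2144]
roll 1.9996446670308208 q7 1.0719014530985782
```

```bash
python3 -m pendant '-0.12 0 0 0.24 1; -0.17 0 0 0.47 1; -0.17 0 0 0.7 1; -0.17 0 0.05 0.93 1; -0.17 0 0.1 1 1' && python3 -m pendant '0 0 0 0.23 1; 0 0 0 0.46 1; 0 0 0 0.69 1; 0 0 0 0.92 1; 0 0 0 1 1' && python3 -c "
from h import *
togo([*B(.040,-.006),.062],-7.96)"
```

```text
time: 14.05
position: [0.5822, 0.1564, 0.1758]
eef_rot: [-0.0, 0.447, 0.894, -0.001]
force: [-0.7, 0.4, 0.1]
finger_gap: 0.0854
grip_force: 0.0
time: 14.68
position: [0.5819, 0.1563, 0.1763]
eef_rot: [0.0, 0.756, 0.655, -0.001]
force: [0.5, -0.5, 0.2]
finger_gap: 0.0854
grip_force: 0.0
t 14.675 pos [0.5819 0.1563 0.1763] yawY -8.161564589966739
rows d [0.0008 0.0026 0.2286]
roll -0.004479213110371953 q7 -0.2045291866443475
```

```bash
python3 -m pendant '0 0.002 0.1 -0.004 1; 0 0.002 0.19 -0.004 1; 0 0.002 0.228 -0.004 1; 0 0.002 0.228 -0.004 1' 20 && python3 -m pendant '0 0 0 0 0.4; 0 0 0 0 0.4; 0 0 0 0 0.4; 0 0 0 0 0.4; 0 0 0 0 0.4'
```

```text
time: 15.18
position: [0.5826, 0.156, 0.0627]
eef_rot: [-0.0, 0.754, 0.657, -0.001]
force: [0.5, 0.5, 0.1]
finger_gap: 0.0851
grip_force: 0.0
time: 15.8
position: [0.5843, 0.157, 0.0656]
eef_rot: [0.0, 0.753, 0.658, 0.001]
force: [-2.1, 0.2, 5.9]
finger_gap: 0.045
grip_force: 20.5
```

```bash
python3 -m pendant '0 0 -0.006 0 0.4; 0 0 -0.01 0 0.4; 0 0.003 -0.01 0 0.4; 0 0.006 -0.01 0 0.4; 0 0.006 -0.01 0 0.4' && python3 -m pendant '0 0.003 0 0 0.4; 0 0.005 0 0 0.4; 0 0.005 0 0 0.4'&& python3 -c "
from h import *
print(Binv(monitor.sense()['position']))"
```

```text
time: 16.42
position: [0.5865, 0.1561, 0.0689]
eef_rot: [0.0, 0.753, 0.657, -0.0]
force: [-1.4, 0.5, -7.5]
finger_gap: 0.0452
grip_force: 22.2
time: 16.8
position: [0.5876, 0.1561, 0.0688]
eef_rot: [-0.001, 0.753, 0.658, -0.001]
force: [-4.5, 1.4, -4.9]
finger_gap: 0.0452
grip_force: 22.6
[ 0.0445 -0.0055]
```

```bash
python3 -m pendant '0 0 0.003 0 0.4; 0 0 0.006 0 0.4; 0 0 0.008 0 0.4; 0 0 0.008 0 0.4'
```

```text
time: 17.3
position: [0.5876, 0.1562, 0.0658]
eef_rot: [-0.001, 0.753, 0.658, -0.001]
force: [-8.7, 0.0, 5.0]
finger_gap: 0.0451
grip_force: 23.5
```

```bash
python3 -m pendant '0 0 0 0 0.7; 0 0 0 0 1; 0 0 -0.05 0 1; 0 0 -0.15 0 1; 0 0 -0.25 0 1' && python3 -c "
from h import *
togo([.575,-.11,.27],-1.8)"
```

```text
time: 17.92
position: [0.5898, 0.1558, 0.192]
eef_rot: [0.001, 0.754, 0.657, 0.001]
force: [0.3, 0.7, 0.3]
finger_gap: 0.0855
grip_force: 0.0
t 17.925 pos [0.5898 0.1558 0.192 ] yawY -7.797308899131778
rows d [-0.5306  0.0431 -0.156 ]
roll -0.1332735310918173 q7 -0.19940497067588173
```

```bash
python3 -m pendant '-0.12 0.02 -0.15 -0.13 1; -0.24 0.03 -0.15 -0.13 1; -0.36 0.043 -0.15 -0.13 1; -0.48 0.043 -0.15 -0.13 1; -0.53 0.043 -0.15 -0.13 1' && python3 -m pendant '0 0 0 0 1; 0 0 0 0 1'
python3 - <<'E'
from h import *
s=monitor.sense();im=capture("wrist");K,T=cam("wrist",s);np.savez("w5cam.npz",K=K,T=T);print(s["position"])
cv2.imwrite("pics/w5.png",cv2.resize(im,(800,600),interpolation=cv2.INTER_CUBIC))
E
```

```text
time: 18.55
position: [0.5745, -0.1137, 0.2664]
eef_rot: [0.002, 0.72, 0.694, 0.001]
force: [0.6, -0.1, 1.2]
finger_gap: 0.0855
grip_force: 0.0
time: 18.8
position: [0.575, -0.109, 0.2655]
eef_rot: [0.0, 0.719, 0.695, 0.001]
force: [0.2, 0.5, 0.7]
finger_gap: 0.0853
grip_force: 0.0
[ 0.575  -0.109   0.2655]
```

View pics/w5.png

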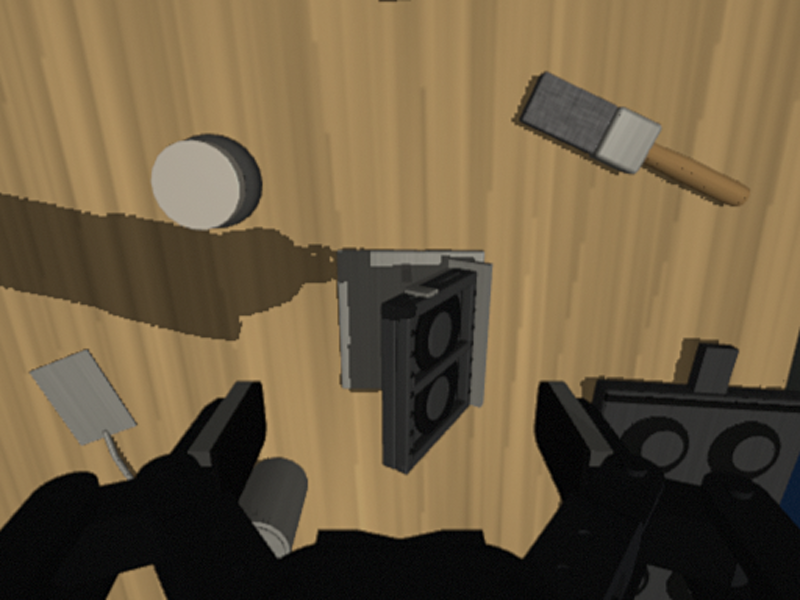

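The mould's top edge is on the left, towards the robot: back corners about (386,305) and (384,465), front corners about (412,303) and (407,472). The lower edge of its cavity face runs (476,268)–(470,404). Stand base corners are at (339,251), (484,251) and (351,390).

Run:
```python
from h import *
c=np.load("w5cam.npz");K,T=c["K"],c["T"];S=800/512
fit(K,T,[(-.065,.068,.008),(.065,.068,.008),(-.065,-.068,.008)],[(339,251),(484,251),(351,390)],S,[.58,-.19,0])
th=.56
m=np.array([(-.011,.065,.11),(-.011,-.065,.11),(.011,.065,.11),(.011,-.065,.11),(.011,.065,0),(.011,-.065,0)])
uv=np.array([(386,305),(384,465),(412,303),(407,472),(476,268),(470,404)])/S
def P(p):
    L=np.c_[m[:,0]*np.cos(th)-m[:,2]*np.sin(th),m[:,1],m[:,0]*np.sin(th)+m[:,2]*np.cos(th)+p[3]]
    c,s=np.cos(p[2]),np.sin(p[2]);return L@np.array([[c,s,0],[-s,c,0],[0,0,1]])+[p[0],p[1],0]
r=least_squares(lambda p:(w2px(K,T,P(p))-uv).ravel(),[.6,-.19,0,.02],x_scale=[.01,.01,.1,.01])
print(r.x[:2],np.degrees(r.x[2]),r.x[3]);print(r.fun.reshape(-1,2));print(P(r.x))
Kt,Tt=cam("top");print(w2px(Kt,Tt,P(r.x))*S)
print("tin",px2w(K,T,[(270,540)],.09,S))
```

```text
pose [ 0.5852 -0.1891] yaw -0.13851662225736888 res px [-0.4275  1.3306  1.9346 -1.5686 -1.6674  0.5245]
[ 0.6277 -0.1992] -2.241857984584768 0.022236482403342316
[[-1.7653 -2.82  ]
 [ 0.0733 -1.7187]
 [-0.471   2.2652]
 [ 1.2207  0.4858]
 [ 1.3238  1.1313]
 [ 0.0107  0.885 ]]
[[ 0.5626 -0.1316  0.1096]
 [ 0.5575 -0.2615  0.1096]
 [ 0.5812 -0.1323  0.1213]
 [ 0.5761 -0.2622  0.1213]
 [ 0.6396 -0.1346  0.0281]
 [ 0.6345 -0.2645  0.0281]]
[[493.0318 267.8469]
 [566.4046 269.1229]
 [493.9958 255.95  ]
 [567.9479 257.2294]
 [485.1776 239.523 ]
 [552.1401 240.6734]]
tin [[ 0.4543 -0.3531  0.09  ]]
```

The fit puts the mould's foot at (0.628, -0.199), yaw about -2.2°, top corners at (0.56–0.58, z 0.11–0.12). The top camera agrees. I'll straddle the top, nudge it nearly upright with the near finger, then close so the pads square it up.

```bash
python3 -c "
from h import *
togo([.585,-.197,.080],-2.2)"
```

```text
t 18.85 pos [ 0.575  -0.1082  0.2653] yawY -1.8272650328767548
rows d [-0.1771  0.0252  0.3705]
roll 0.008282999269405447 q7 0.3101238199283864
```

```bash
python3 -m pendant '-0.12 0.02 0 0.008 1; -0.177 0.025 0.08 0.008 1; -0.177 0.025 0.17 0.008 1; -0.177 0.025 0.25 0.008 1; -0.177 0.025 0.25 0.008 1' && python3 -m pendant '0 0 0.06 0 1; 0 0 0.12 0 1; 0 0 0.12 0 1' 30 && python3 -m pendant '0 0 0 0 0.55; 0 0 0 0 0.55; 0 0 0 0 0.55; 0 0 0 0 0.55' && python3 -c "
from h import *
togo([.612,-.198,.098],-2.2)"
```

```text
time: 19.48
position: [0.5824, -0.1959, 0.1373]
eef_rot: [-0.003, 0.72, 0.694, -0.001]
force: [0.0, -0.6, 1.0]
finger_gap: 0.0857
grip_force: 0.0
time: 19.85
position: [0.584, -0.1972, 0.0802]
eef_rot: [-0.001, 0.72, 0.693, -0.0]
force: [0.4, -0.3, 0.1]
finger_gap: 0.0855
grip_force: 0.0
time: 20.35
position: [0.5847, -0.1987, 0.0818]
eef_rot: [0.001, 0.721, 0.693, 0.001]
force: [-2.6, 0.4, 7.6]
finger_gap: 0.0472
grip_force: 7.7
t 20.35 pos [ 0.5847 -0.1987  0.0818] yawY -2.2958129042545368
rows d [ 0.0036  0.0546 -0.0323]
roll -0.0021291756501006904 q7 0.5731331381261802
```

```bash
python3 -m pendant '0.003 0.012 -0.006 0 0.55; 0.003 0.024 -0.013 0 0.53; 0.003 0.036 -0.02 0 0.5; 0.003 0.048 -0.028 0 0.5; 0.003 0.056 -0.034 0 0.48'; python3 -c "
from h import *
togo([.622,-.198,.100],-2.2)"
```

```text
time: 20.98
position: [0.613, -0.1978, 0.0973]
eef_rot: [0.0, 0.721, 0.693, 0.0]
force: [-1.1, -0.1, -1.0]
finger_gap: 0.0411
grip_force: 0.5
t 20.975 pos [ 0.613  -0.1978  0.0973] yawY -2.254912714133031
rows d [ 0.0003  0.018  -0.0053]
roll -0.0012202825362894723 q7 0.5419822506518389
```

```bash
python3 -m pendant '0 0.008 -0.003 0 0.42; 0 0.014 -0.005 0 0.36; 0 0.018 -0.005 0 0.3; 0 0.018 -0.005 0 0.2; 0 0.018 -0.005 0 0.1' 60; python3 -m pendant '0 0 0 0 0.1;0 0 0 0 0.1'
```

```text
time: 21.6
position: [0.6212, -0.1982, 0.0993]
eef_rot: [0.0, 0.721, 0.693, 0.0]
force: [1.7, 0.7, -4.3]
finger_gap: 0.0214
grip_force: 61.1
time: 21.85
position: [0.621, -0.1982, 0.0994]
eef_rot: [0.0, 0.721, 0.693, 0.0]
force: [2.4, -0.8, -5.3]
finger_gap: 0.0211
grip_force: 60.8
```

The mould is gripped flat (gap 21 mm) and its weight is carried. Now over the box.

```bash
python3 -m pendant '0 0 -0.06 0 0.1; 0 0 -0.16 0 0.1; 0 0 -0.26 0 0.1; 0 0 -0.28 0 0.1' && python3 -c "
from h import *
togo([*B(.005,0),.24],-7.96)"
```

```text
time: 22.35
position: [0.622, -0.1995, 0.2429]
eef_rot: [0.002, 0.721, 0.693, 0.001]
force: [0.5, -1.0, -5.7]
finger_gap: 0.0214
grip_force: 61.5
t 22.35 pos [ 0.622  -0.1995  0.2429] yawY -2.321454624527677
rows d [ 0.7264 -0.175   0.0042]
roll 0.12530100834382932 q7 0.4672443055943514
```

```bash
python3 -m pendant '0.1 -0.03 0 0.02 0.1; 0.2 -0.06 0 0.06 0.1; 0.3 -0.09 0 0.1 0.1; 0.4 -0.12 0 0.125 0.1; 0.5 -0.14 0 0.125 0.1' && python3 -m pendant '0.1 -0.018 0 0 0.1; 0.17 -0.027 0 0 0.1; 0.21 -0.027 0 0 0.1; 0.21 -0.027 0 0 0.1; 0.21 -0.027 0 0 0.1'
python3 - <<'E'
from h import *
togo([*B(.005,0),.24],-7.96)
s=monitor.sense()
K,T=cam("side")
im=capture("side")
p=w2px(K,T,[[*B(0,0),.15]])[0]-[60,45]
x0,y0=p.astype(int);print(x0,y0)
cv2.imwrite("pics/s1.png",cv2.resize(im[y0:y0+100,x0:x0+120],(720,600),interpolation=cv2.INTER_CUBIC))
pos=s["position"];c,sn=np.cos(np.radians(-7.96)),np.sin(np.radians(-7.96))
for dz in(-.0775,.0325):
  for a in(-.011,.011):
    for b in(-.065,.065): print(dz,a,b,(w2px(K,T,[[pos[0]+c*a-sn*b,pos[1]+sn*a+c*b,pos[2]+dz]])[0]-[x0,y0])*6)
E
```

```text
time: 22.98
position: [0.5585, 0.0557, 0.2377]
eef_rot: [-0.001, 0.754, 0.657, -0.002]
force: [2.3, -0.3, -5.5]
finger_gap: 0.0211
grip_force: 61.2
time: 23.6
position: [0.5619, 0.1576, 0.2392]
eef_rot: [0.0, 0.755, 0.656, -0.001]
force: [-0.1, -1.6, -4.7]
finger_gap: 0.0214
grip_force: 61.3
t 23.6 pos [0.5619 0.1576 0.2392] yawY -8.062019108926352
rows d [ 0.0151 -0.0278 -0.0017]
roll -0.002267091309474486 q7 -0.2471940774421393
187 107
-0.0775 -0.011 -0.065 [400.1035 316.6584]
-0.0775 -0.011 0.065 [357.1912 204.2503]
-0.0775 0.011 -0.065 [439.4289 312.6704]
-0.0775 0.011 0.065 [393.6876 200.8487]
0.0325 -0.011 -0.065 [400.6447 135.1033]
0.0325 -0.011 0.065 [355.5817  31.4453]
0.0325 0.011 -0.065 [442.0591 131.4333]
0.0325 0.011 0.065 [393.8705  28.342 ]
```

View pics/s1.png

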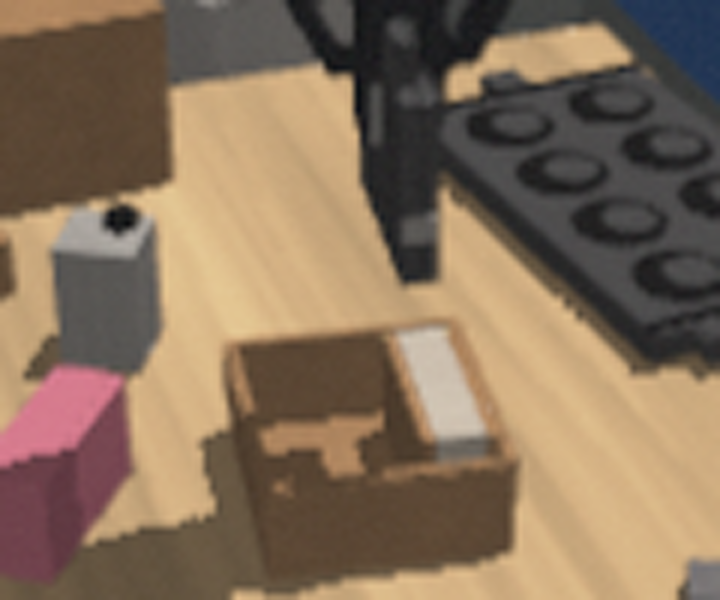

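The side view shows the mould vertical and level above the box, with its lower near corner at about (402,283). That is some 18 mm higher than assumed, so the grip is deep and a finger would foul the carton's top. I'll set it down mid-gap, regrip higher, then carry it over to the carton.

```bash
python3 -m pendant '0.008 -0.05 0 0 0.1; 0.015 -0.078 0 0 0.1; 0.015 -0.078 0.1 0 0.1; 0.015 -0.078 0.2 0 0.1; 0.015 -0.078 0.25 0 0.1' && python3 -m pendant '0 0 0.02 0 0.1;0 0 0.04 0 0.1;  0 0 0.06 0 0.1; 0 0 0.06 0 0.1' && python3 -c "
from h import *
togo([*B(-.02,0),.066],-7.96)"
```

```text
time: 24.28
position: [0.523, 0.1718, 0.1123]
eef_rot: [-0.0, 0.754, 0.656, -0.002]
force: [0.6, -0.2, -5.5]
finger_gap: 0.0218
grip_force: 61.3
time: 24.78
position: [0.5242, 0.1729, 0.0844]
eef_rot: [-0.0, 0.754, 0.657, -0.0]
force: [-0.9, 0.2, -6.3]
finger_gap: 0.0216
grip_force: 61.3
t 24.775 pos [0.5242 0.1729 0.0844] yawY -7.902409387846861
rows d [-0.0047  0.0012  0.0369]
roll 0.0012797913811808234 q7 -0.1820085346511014
```

```bash
for i in 1; do python3 -m pendant '-0.005 0 0.008 0 0.1; -0.005 0 0.016 0 0.1; -0.005 0 0.02 0 0.1; -0.005 0 0.02 0 0.1'; done;  python3 -m pendant '0 0 0.004 0 0.1; 0 0 0.006 0 0.1; 0 0 0.006 0 0.1'; python3 -m pendant '0 0 0.002 0 0.1; 0 0 0.005 0 0.1; 0 0 0.005 0 0.1'
```

```text
time: 25.28
position: [0.524, 0.1704, 0.0745]
eef_rot: [-0.0, 0.754, 0.657, -0.0]
force: [-1.3, 0.4, -6.2]
finger_gap: 0.0216
grip_force: 61.4
time: 25.65
position: [0.524, 0.1704, 0.0715]
eef_rot: [-0.0, 0.754, 0.657, -0.0]
force: [0.2, 0.9, -5.5]
finger_gap: 0.0212
grip_force: 61.4
time: 26.02
position: [0.5239, 0.1704, 0.069]
eef_rot: [-0.0, 0.754, 0.657, -0.0]
force: [0.1, -0.0, -6.0]
finger_gap: 0.0213
grip_force: 61.4
```

```bash
python3 -m pendant '0 0 0.003 0 0.1; 0 0 0.006 0 0.1; 0 0 0.006 0 0.1'; python3 -m pendant '0 0 0.002 0 0.1; 0 0 0.004 0 0.1; 0 0 0.004 0 0.1'
```

```text
time: 26.4
position: [0.5243, 0.1701, 0.067]
eef_rot: [-0.0, 0.754, 0.656, 0.0]
force: [-3.3, -2.1, 6.8]
finger_gap: 0.0211
grip_force: 62.9
time: 26.78
position: [0.5245, 0.1702, 0.067]
eef_rot: [-0.001, 0.754, 0.656, 0.0]
force: [-8.3, -3.0, 28.4]
finger_gap: 0.0215
grip_force: 66.0
```

```bash
python3 -m pendant '0 0 -0.005 0 0.1; 0 0 -0.005 0 0.1; 0 0 -0.005 0 0.34; 0 0 -0.005 0 0.34' && python3 -m pendant '0 0 -0.018 0 0.34; 0 0 -0.036 0 0.34; 0 0 -0.036 0 0.34; 0 0 -0.036 0 0.1; 0 0 -0.036 0 0.1' && python3 -m pendant '0 0 0 0 0.1; 0 0 0 0 0.1' && python3 -c "
from h import *
print(Binv(monitor.sense()['position']))"
```

```text
time: 27.28
position: [0.5245, 0.1706, 0.0666]
eef_rot: [0.0, 0.754, 0.657, 0.0]
force: [0.0, -0.6, -0.0]
finger_gap: 0.0291
grip_force: 0.0
time: 27.9
position: [0.5248, 0.1706, 0.0853]
eef_rot: [0.0, 0.754, 0.657, 0.001]
force: [0.5, 0.0, 7.4]
finger_gap: 0.0208
grip_force: 60.4
time: 28.15
position: [0.5249, 0.1706, 0.0853]
eef_rot: [0.0, 0.754, 0.657, 0.001]
force: [-0.2, 0.7, 6.8]
finger_gap: 0.0211
grip_force: 60.4
[-0.0197  0.0002]
```

```bash
python3 -m pendant '0 0 -0.008 0 0.1; 0 0.015 -0.008 0 0.1; 0 0.03 -0.008 0 0.1; 0 0.045 -0.008 0 0.1; 0 0.05 -0.008 0 0.1' && python3 -m pendant '0 0.002 0 0 0.1; 0 0.004 0 0 0.1; 0 0.006 0 0 0.1; 0 0.006 0 0 0.1' && python3 -c "
from h import *
print(Binv(monitor.sense()['position']))"
```

```text
time: 28.78
position: [0.5495, 0.1666, 0.0885]
eef_rot: [0.0, 0.754, 0.656, 0.0]
force: [-1.0, 0.5, -6.4]
finger_gap: 0.0209
grip_force: 59.2
time: 29.28
position: [0.5518, 0.1666, 0.0887]
eef_rot: [0.0, 0.754, 0.657, 0.0]
force: [-0.1, 0.5, -5.4]
finger_gap: 0.0213
grip_force: 59.2
[ 0.0076 -0.0001]
```

```bash
python3 -m pendant '0 0.001 0 0 0.1; 0 0.002 0 0 0.1; 0 0.002 0 0 0.1'; python3 -m pendant '0 0.001 0 0 0.1; 0 0.002 0 0 0.1; 0 0.002 0 0 0.1'; python3 -c "
from h import *
print(Binv(monitor.sense()['position']))"
```

```text
time: 29.65
position: [0.5528, 0.1664, 0.0886]
eef_rot: [0.0, 0.754, 0.657, 0.0]
force: [-0.3, 0.4, -5.1]
finger_gap: 0.0212
grip_force: 59.2
time: 30.02
position: [0.5538, 0.1663, 0.0886]
eef_rot: [0.0, 0.754, 0.657, 0.0]
force: [0.5, -0.8, -5.4]
finger_gap: 0.0212
grip_force: 59.2
[ 0.0096 -0.0001]
```

```bash
python3 -m pendant '0 0 0.003 0 0.1; 0 0 0.006 0 0.1; 0 0 0.008 0 0.1; 0 0 0.008 0 0.1'
```

```text
time: 30.52
position: [0.5539, 0.1661, 0.0853]
eef_rot: [-0.0, 0.754, 0.657, 0.0]
force: [-3.2, -1.3, 4.3]
finger_gap: 0.0214
grip_force: 60.5
```

```bash
python3 -m pendant '0 0 -0.002 0 0.3; 0 0 -0.002 0 0.4; 0 0 -0.08 0 0.4; 0 0 -0.2 0 0.6; 0 0 -0.3 0 1' && python3 -c "
from h import *
togo([.442,-.28,.25],-7.96)"
```

```text
time: 31.15
position: [0.5543, 0.1663, 0.2368]
eef_rot: [0.0, 0.754, 0.657, 0.001]
force: [0.7, 0.7, 0.5]
finger_gap: 0.0681
grip_force: 0.0
t 31.15 pos [0.5543 0.1663 0.2368] yawY -7.91884822476177
rows d [-0.915  -0.0994 -0.0271]
roll 0.0009144838941828078 q7 -0.2617977237332211
```

```bash
python3 -m pendant '-0.12 -0.015 -0.03 0 1; -0.24 -0.03 -0.03 0 1; -0.36 -0.04 -0.03 0 1; -0.48 -0.055 -0.03 0 1; -0.6 -0.07 -0.03 0 1' && python3 -m pendant '-0.12 -0.015 0 0 1; -0.24 -0.025 0 0 1; -0.31 -0.03 0 0 1; -0.31 -0.03 0 0 1; -0.31 -0.03 0 0 1'
python3 - <<'E'
from h import *
togo([.442,-.28,.25],-7.96)
s=monitor.sense();im=capture("wrist");K,T=cam("wrist",s);np.savez("w6cam.npz",K=K,T=T)
S=800/512
cv2.imwrite("pics/w6.png",cv2.resize(im,(800,600),interpolation=cv2.INTER_CUBIC))
print(w2px(K,T,[[.442,-.362,.09]])*S)
E
```

```text
time: 31.78
position: [0.4775, -0.1278, 0.25]
eef_rot: [0.001, 0.754, 0.657, 0.001]
force: [1.0, 0.1, -1.0]
finger_gap: 0.0852
grip_force: 0.0
time: 32.4
position: [0.4421, -0.2767, 0.2495]
eef_rot: [-0.0, 0.754, 0.657, 0.0]
force: [0.2, 0.2, 0.7]
finger_gap: 0.0855
grip_force: 0.0
t 32.4 pos [ 0.4421 -0.2767  0.2495] yawY -7.872236945840419
rows d [-0.0065  0.0008 -0.001 ]
roll 0.001950290092435182 q7 0.606424518074271
[[416.8279 379.3246]]
```

View pics/w6.png

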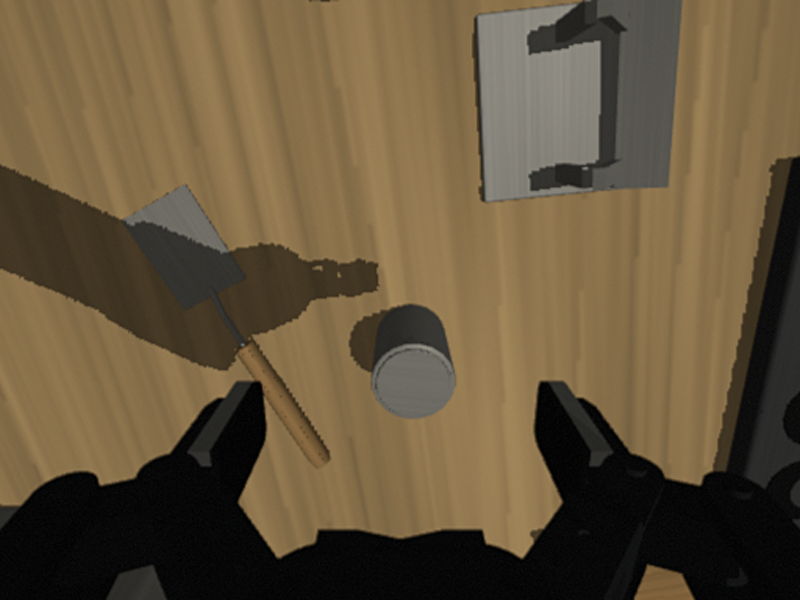

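The tin's lid is centred at (413,382), only about 3 mm from the prediction; the empty stand is at the upper right.

Run:
```python
from h import *
c=np.load("w6cam.npz");S=800/512
p=px2w(c["K"],c["T"],[(413,382)],.09,S)[0];print(p)
togo([p[0],p[1],.056])
```

```text
[ 0.439  -0.3638  0.09  ]
t 32.45 pos [ 0.4423 -0.2762  0.2495] yawY -7.806051733663089
rows d [-0.1746  0.0172  0.3869]
```

```bash
python3 -m pendant '-0.12 0.01 0 0 1; -0.174 0.017 0.06 0 1; -0.174 0.017 0.14 0 1; -0.174 0.017 0.22 0 1; -0.174 0.017 0.24 0 1' 40 && python3 -m pendant '0 0 0.05 0 1; 0 0 0.1 0 1; 0 0 0.147 0 1; 0 0 0.147 0 1' && python3 -m pendant '0 0 0 0 0.85; 0 0 0 0 0.75; 0 0 0 0 0.6; 0 0 0 0 0.6; 0 0 0 0 0.6'
```

```text
time: 33.08
position: [0.4377, -0.3624, 0.1274]
eef_rot: [-0.002, 0.753, 0.657, -0.0]
force: [-0.9, 0.4, 0.9]
finger_gap: 0.0851
grip_force: 0.0
time: 33.58
position: [0.4384, -0.3638, 0.0559]
eef_rot: [-0.001, 0.754, 0.657, 0.0]
force: [0.1, 0.6, 0.1]
finger_gap: 0.0857
grip_force: 0.0
time: 34.2
position: [0.4391, -0.3655, 0.0577]
eef_rot: [0.001, 0.754, 0.657, 0.001]
force: [-0.6, 1.8, 7.5]
finger_gap: 0.0611
grip_force: 41.7
```

Tin gripped (gap 61 mm). Lift it and go to the box with the 90° turn; meanwhile I'll check the tin's offset in the gripper numerically from the wrist image.

```bash
python3 -m pendant '0 0 -0.05 0 0.6; 0 0 -0.15 0 0.6; 0 0 -0.27 0 0.6; 0 0 -0.33 0 0.6; 0 0 -0.33 0 0.6'
python3 - <<'E'
from h import *
im=cv2.cvtColor(capture("wrist"),cv2.COLOR_BGR2GRAY)
cal=calibration("wrist");K,T=cal["K"],cal["T_tool_cam"]
for n,P in {"lid near":(.027,0,-.0323),"step near":(.031,0,-.0303),"step -1":(.029,0,-.0303),"step+1":(.033,0,-.0303),"bottom near":(.031,0,.0577),"lid far":(-.027,0,-.0323)}.items(): print(n,w2px(K,T,[P])[0])
col=im[:,252:260].mean(1);print(np.round(col[180:384]).astype(int).tolist())
togo([*B(-.0345,0),.225],82.04)
E
```

```text
time: 34.83
position: [0.4391, -0.3658, 0.2236]
eef_rot: [0.002, 0.754, 0.657, 0.001]
force: [-0.1, -0.1, -3.8]
finger_gap: 0.0606
grip_force: 45.5
lid near [257.3398 225.42  ]
step near [257.3347 214.3821]
step -1 [257.3274 218.8845]
step+1 [257.3421 209.8339]
bottom near [256.8177 164.025 ]
lid far [257.1636 332.1117]
[56, 56, 56, 56, 56, 56, 56, 56, 56, 55, 56, 56, 56, 56, 56, 56, 56, 56, 56, 56, 56, 56, 56, 56, 56, 56, 56, 56, 56, 55, 53, 51, 49, 50, 77, 132, 151, 153, 152, 148, 140, 134, 137, 94, 57, 91, 132, 131, 123, 123, 123, 123, 123, 123, 122, 123, 124, 126, 126, 126, 125, 123, 124, 126, 127, 126, 124, 125, 128, 128, 128, 126, 125, 126, 126, 102, 81, 82, 83, 69, 58, 58, 60, 60, 60, 59, 59, 58, 58, 58, 59, 59, 59, 60, 60, 60, 60, 60, 60, 60, 60, 60, 61, 60, 59, 59, 59, 59, 59, 60, 59, 60, 59, 58, 59, 59, 58, 58, 59, 59, 59, 58, 58, 57, 58, 58, 58, 58, 59, 59, 59, 59, 59, 59, 59, 58, 57, 57, 58, 59, 59, 58, 59, 59, 58, 56, 57, 57, 57, 58, 57, 57, 58, 51, 33, 20, 20, 22, 22, 22, 22, 21, 21, 20, 15, 8, 8, 10, 8, 9, 6, 9, 9, 9, 9, 8, 9, 9, 9, 8, 9, 8, 10, 9, 10, 8, 10, 9, 9, 8, 8, 9, 8, 9, 10, 9, 9, 9, 9, 8, 8, 9, 9, 10]
t 34.875 pos [ 0.4383 -0.3647  0.2215] yawY -7.893330617755747
rows d [ 1.0838 -0.0053 -0.0068]
roll -1.9985184581723503 q7 0.8121528861982028
```

The tin is centred in the gripper: its rim row measures 214.3 against 214.4 predicted.

```bash
python3 -m pendant '0.12 0 0 -0.2 0.6; 0.24 0 0 -0.4 0.6; 0.36 0 0 -0.6 0.6; 0.48 0 0 -0.8 0.6; 0.6 0 0 -1 0.6' && python3 -c "
from h import *
togo([*B(-.034,0),.225],82.04)"
```

```text
time: 35.5
position: [0.4781, -0.0655, 0.2196]
eef_rot: [-0.001, 0.443, 0.896, -0.001]
force: [1.2, 0.1, -3.5]
finger_gap: 0.0608
grip_force: 45.5
t 35.5 pos [ 0.4781 -0.0655  0.2196] yawY 37.4020447950957
rows d [ 0.3384  0.3406 -0.011 ]
roll -0.9919545601089848 q7 0.8672500911798039
```

```bash
python3 -m pendant '0.07 0.07 -0.01 -0.22 0.6; 0.15 0.15 -0.01 -0.44 0.6; 0.23 0.23 -0.01 -0.66 0.6; 0.3 0.3 -0.01 -0.88 0.6; 0.338 0.34 -0.01 -0.992 0.6' && python3 -m pendant '0 0 0 0 0.6; 0 0 0 0 0.6; 0 0 0 0 0.6' && python3 -c "
from h import *
togo([*B(-.034,0),.14],82.04)"
```

```text
time: 36.12
position: [0.5116, 0.1724, 0.2242]
eef_rot: [-0.002, 0.069, 0.998, -0.0]
force: [0.7, -0.7, -2.8]
finger_gap: 0.0605
grip_force: 45.5
time: 36.5
position: [0.513, 0.1678, 0.2258]
eef_rot: [-0.0, 0.074, 0.997, -0.001]
force: [-0.4, 0.4, -2.0]
finger_gap: 0.0607
grip_force: 45.4
t 36.5 pos [0.513  0.1678 0.2258] yawY 81.55559430370968
rows d [0.0059 0.0087 0.1716]
roll -0.010764571028673826 q7 1.119128289831511
```

```bash
python3 -m pendant '0.006 0.0087 0 -0.01 0.6; 0.006 0.0087 0.06 -0.01 0.6; 0.006 0.0087 0.12 -0.01 0.6; 0.006 0.0087 0.17 -0.01 0.6; 0.006 0.0087 0.17 -0.01 0.6' && python3 -m pendant '0 0 0 0 0.6; 0 0 0 0 0.6' && python3 -c "
from h import *
togo([*B(-.034,0),.11],82.04);print(Binv(monitor.sense()['position']))"
```

```text
time: 37.12
position: [0.5092, 0.1738, 0.1397]
eef_rot: [-0.002, 0.068, 0.998, -0.001]
force: [-1.0, -0.2, -2.7]
finger_gap: 0.0606
grip_force: 45.4
time: 37.38
position: [0.5116, 0.1747, 0.1424]
eef_rot: [0.001, 0.068, 0.998, 0.001]
force: [-0.1, -0.4, -2.7]
finger_gap: 0.0606
grip_force: 45.5
t 37.375 pos [0.5116 0.1747 0.1424] yawY 82.17225631724193
rows d [ 0.0014 -0.0048  0.0648]
roll 0.0029390292720428224 q7 1.1477366576273538
[-0.0333  0.0024]
```

```bash
python3 -m pendant '0.0014 0 0.01 0 0.6; 0.0014 0 0.02 0 0.6; 0.0014 0 0.03 0 0.6; 0.0014 0 0.036 0 0.6; 0.0014 0 0.036 0 0.6' && python3 -m pendant '0 0 0.006 0 0.6; 0 0 0.012 0 0.6; 0 0 0.018 0 0.6; 0 0 0.018 0 0.6' && python3 -c "
from h import *
print(Binv(monitor.sense()['position']))"
```

```text
time: 38.0
position: [0.5098, 0.1744, 0.1228]
eef_rot: [-0.0, 0.068, 0.998, -0.0]
force: [0.5, -0.1, -2.5]
finger_gap: 0.0609
grip_force: 45.5
time: 38.5
position: [0.51, 0.1744, 0.1139]
eef_rot: [-0.0, 0.068, 0.998, -0.0]
force: [0.7, -0.1, -2.9]
finger_gap: 0.0605
grip_force: 45.4
[-0.0349  0.0019]
```

```bash
python3 -m pendant '-0.0014 0 0.02 0 0.6; -0.0014 0 0.04 0 0.6; -0.0014 0 0.06 0 0.6; -0.0014 0 0.08 0 0.6; -0.0014 0 0.092 0 0.6' && python3 -m pendant '0 0 0.001 0 0.6; 0 0 0.003 0 0.6; 0 0 0.003 0 0.6' && python3 -c "
from h import *
print(Binv(monitor.sense()['position']))"
```

```text
time: 39.12
position: [0.5104, 0.1742, 0.0672]
eef_rot: [-0.0, 0.068, 0.998, -0.0]
force: [0.3, 0.0, -2.0]
finger_gap: 0.0606
grip_force: 45.5
time: 39.5
position: [0.5109, 0.1744, 0.0669]
eef_rot: [0.0, 0.068, 0.998, 0.0]
force: [0.5, -0.1, -2.1]
finger_gap: 0.0606
grip_force: 45.5
[-0.034  0.002]
```

```bash
python3 -m pendant '0 0 0.002 0 0.6; 0 0 0.004 0 0.6; 0 0 0.005 0 0.6; 0 0 0.005 0 0.6'; python3 -m pendant '0 0 0.002 0 0.6; 0 0 0.002 0 0.6'
```

```text
time: 40.0
position: [0.5107, 0.1744, 0.0641]
eef_rot: [-0.0, 0.068, 0.998, -0.0]
force: [-0.8, 0.1, -2.7]
finger_gap: 0.0603
grip_force: 45.5
time: 40.25
position: [0.5109, 0.1744, 0.0638]
eef_rot: [0.0, 0.068, 0.998, 0.0]
force: [-2.6, -0.5, 4.8]
finger_gap: 0.061
grip_force: 46.1
```

```bash
python3 -m pendant '0 0 0 0 0.8; 0 0 0 0 1; 0 0 0 0 1; 0 0 -0.05 0 1; 0 0 -0.15 0 1' && python3 -m pendant '0.02 0 -0.1 0 1; 0.06 0 -0.2 0 1; 0.1 0 -0.24 0 1; 0.1 0 -0.24 0 1; 0.1 0 -0.24 0 1'
python3 - <<'E'
from h import *
s=monitor.sense();im=capture("wrist");K,T=cam("wrist",s);print(s["position"])
g=cv2.cvtColor(im,cv2.COLOR_BGR2GRAY);cv2.imwrite("pics/end.png",im)
pr=lambda a,b,z:w2px(K,T,[[*B(a,b),z]])[0]
for n,q in {"rim near":(-.073,0,.065),"rim near in":(-.067,0,.065),"lid near":(-.061,0,.096),"lid far":(-.007,0,.096),"body far":(-.003,0,.094),"mould top near":(-.0014,0,.116),"mould top far":(.0206,0,.116),"carton near":(.021,0,.076),"carton far":(.067,0,.076)}.items(): print(n,pr(*q))
for y in(0,-.05,.045):
    a=pr(-.075,y,.09);b=pr(.08,y,.09)
    n=int(np.linalg.norm(b-a));L=[g[int(round(v)),int(round(u))] for u,v in np.linspace(a,b,n+1)]
    print(y,a,b,np.array(L).tolist())
E
```

```text
time: 40.88
position: [0.5092, 0.1738, 0.1374]
eef_rot: [-0.002, 0.068, 0.998, -0.001]
force: [1.2, 0.6, 0.7]
finger_gap: 0.0857
grip_force: 0.0
time: 41.5
position: [0.4612, 0.1808, 0.2574]
eef_rot: [-0.0, 0.068, 0.998, -0.0]
force: [0.1, -0.7, -0.0]
finger_gap: 0.0853
grip_force: 0.0
[0.4612 0.1808 0.2574]
rim near [254.71   173.3032]
rim near in [254.7039 178.28  ]
lid near [254.5703 191.6604]
lid far [254.5205 237.0148]
body far [254.5257 239.366 ]
mould top near [254.4223 250.3887]
mould top far [254.4044 268.2489]
carton near [254.5793 250.0916]
carton far [254.5412 282.3029]
0 [254.6106 177.5696] [254.475 298.164] [51, 49, 47, 49, 48, 50, 48, 46, 51, 109, 140, 153, 102, 129, 163, 167, 166, 165, 168, 167, 166, 167, 169, 168, 165, 165, 162, 163, 165, 163, 161, 163, 164, 164, 164, 164, 163, 162, 163, 161, 158, 159, 157, 158, 155, 153, 153, 156, 157, 156, 154, 153, 153, 153, 150, 149, 150, 134, 87, 50, 30, 17, 19, 15, 18, 17, 19, 18, 17, 21, 18, 20, 35, 49, 60, 62, 59, 58, 57, 56, 56, 39, 36, 51, 59, 57, 55, 50, 53, 109, 146, 152, 150, 149, 150, 150, 150, 151, 142, 117, 107, 110, 
[... 544 characters left out ...]
7, 148, 140, 119, 108, 108, 107, 103, 124, 137, 139, 137, 140, 140, 140, 139, 141, 142, 142, 141, 141, 139, 138, 138, 138]
0.045 [296.3715 177.6724] [290.8661 298.2584] [103, 104, 102, 102, 105, 104, 104, 105, 102, 102, 105, 106, 107, 106, 101, 101, 92, 67, 49, 51, 49, 49, 48, 49, 47, 48, 48, 50, 51, 49, 49, 50, 49, 41, 23, 17, 20, 21, 18, 17, 21, 21, 19, 19, 20, 19, 18, 18, 19, 18, 19, 20, 19, 20, 18, 18, 18, 17, 18, 17, 19, 17, 18, 20, 19, 18, 15, 21, 20, 17, 17, 18, 33, 50, 63, 63, 61, 58, 58, 57, 56, 39, 35, 54, 63, 62, 58, 55, 51, 85, 137, 151, 150, 148, 146, 148, 148, 149, 141, 112, 101, 102, 103, 102, 128, 143, 141, 140, 137, 135, 133, 133, 133, 132, 134, 134, 137, 142, 144, 144, 145]
```

The final numbers agree with the plan to within about 1 mm: the tin's lid, and the mould's top edge at all three y positions measured. Everything stands square, so I hand in.

```bash
python3 -c "
from rig import job
print(job.hand_in())"
```

```text
the job is handed in; nothing more can be done
None
```

The job is handed in at about 41.6 s: carton against the box's far wall, mould upright beside it and tin on the robot's side, all set down on the floor. The last wrist image put the mould and tin within about 1 mm of plan, and nothing else was touched.

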